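# Make up the coffee kit and the till kit

### The arm

A 6-joint arm with a two-finger parallel gripper is mounted at the origin on a cart in front of the work surface, level with it; the furniture and walls round the work are solid. World frame = base frame: x ahead of the robot, y to its left, z up, the work surface at z = 0. Lengths are in m, angles in rad, forces in N, time in s.
With the tool pointing down it reaches from about 0.35 to 0.975 m from the base axis. Payload 4.9 kg.
Tool frame: the origin (TCP) lies on the centre line of the jaws, within the pads' length; the fingertips stand ctrl.tcp_to_tips ahead of it and the grasp point (between the pads) lies 3 mm ahead of it (ctrl.tcp_to_tips is the distance from the TCP to the fingertips, in m); z points along the fingers, y is the direction in which the jaws open and shut (so a half turn about z gives the same grasp; the last joint's range is limited). The gripper opens to 85 mm and grips with 20 to 120 N. Pads are 22 mm wide; open, the fingers measure 114 mm over their backs; the gripper's body (76 mm by 85 mm) begins 54 mm behind the grasp point. The pads swing forward as they close: fully open they stand 13 mm farther back than shut.
Start: joints at [1.125, 0.053, 1.613, -0, 1.476, -0.119], TCP at [0.201, 0.592, 0.253] pointing down, gripper open.
Joint ranges: [-3.01, 3.01], [-1.01, 2.22], [0.06, 2.58], [-1.02, 4.17], [0.09, 2.62], [-3.14, 3.14]. Speed limits (rad/s): [2.57, 2.57, 3.14, 3.14, 3.14, 3.14].

### API

Orientations are given as a rotation vector (axis times angle).
In Python, from station import ctrl, vision gives the robot as it stands.
- The arm moves only by the tool jog_arm, never from a script. Its argument "deltas" is a list of rows, each a list of 7 numbers: the turn, a rotation vector about the tool's x, y, z in rad, then the shift along the tool's x, y, z in cm, then the opening, from 0 (shut) to 1 (fully open). A call has 1 to 12 rows; each row shifts and turns the commanded pose from where the row before left it, along the tool's axes as they then stand; what a row does not reach is not made up. A row lasts 1/12 s, in which the tool goes at most 41.7 mm and 7.16 degrees, less where a joint would pass 70% of its speed; a pose out of reach is approached as far as the arm can. A call with a gripper value outside its range is refused whole. The fingers move at their own pace and stop on an object; "grip_force" is the grip in N (left out, the last holds). Time passes only in rows, so rows that do not move let the fingers close. It gives the time, the measured TCP pose, the force and the opening at its end, in the units of the state.
- ctrl.get_obs(): the state, without advancing time (a new reading comes with each control period).
- vision.get_image(name): name is "side" or "top"; returns (picture, depth): 384x512x3 uint8, red, green, blue; 384x512 float32, m along the optical axis (not along the pixel's ray), 0 where there is no reading.
- vision.calibration(name): a dict with "fx", "fy", "cx", "cy" (pixels), "rvec" (rotation vector, rad) and "tvec" (3), from world to camera coordinates, as OpenCV has them. Camera axes: x right, y down, z forward; pixel columns grow to the right and rows downward; lengths in m; the calibration is good to about 2 mm. A picture is of the moment at which its call begins. calibration takes no time and is no camera call.
- ctrl.finish_job(): hands the job in, once; it reports no verdict.
The state is a dict: "t": time; "q": joint angles; "dq": joint speeds; "effort": joint torques, N m; "tool_pos": TCP position; "tool_rot": TCP orientation; "contact_force": force on the tool from outside, world axes, zero at the start; "wrist_torque": the same for the moment, N m; "opening": finger opening in m.
Only numpy, scipy, OpenCV 4.12 (cv2) and the standard library are available. Lean on these libraries where they do the work, as an engineer would, in place of code of your own. Each camera call takes 0.05 s, during which the arm holds its last target. There are 200 camera calls.

### The job

Make up the two kits for opening the shop: in the blue tray stand the tamper on the middle of the big white disc and the cocoa shaker (grey top) on the middle of the small one; in the wooden tray lay the black ink pad squarely on the middle of the white rectangle and stand the stamp upright on the middle of the ink pad. Leave the spice jar with the yellow lid where it stands.

Things in the scene. Friction and masses are not known exactly. Their poses are not given: they have to be found in the camera images.
- coffee_tray: Blue plastic tray, fixed to the counter, 160 mm (its x) by 200 mm (its y), on feet: floor 10 mm above the counter, rim 6 mm wide with its top at 15 mm. Origin: its centre, at counter height. Two white discs inlaid in the floor: the big one (74 mm across) centred at x = 0, y = -45 mm of the tray, the small one (56 mm) at x = 0, y = +45 mm.
- till_tray: Brown wooden tray, fixed to the counter, 160 mm (its x) by 200 mm (its y), on feet: floor 10 mm above the counter, rim 6 mm wide with its top at 15 mm. Origin: its centre, at counter height. A flat white rectangle, 78 mm along x by 104 mm along y, is inlaid in the middle of the floor (x = 0, y = 0).
- tamper: Coffee tamper standing upright, 87 mm tall, 0.42 kg: round metal foot 58 mm across up to 26 mm, above it a brown wooden grip up to 38 mm across; grasp the grip, about 65 mm above the underside. Origin: centre of its underside; z up.
- cocoa_shaker: Glass shaker with grey domed top, standing upright, round, 44 mm across and 90 mm tall; grasp the body, about 55 mm above the underside. Origin: centre of its underside; z up.
- ink_pad: Closed black ink pad lying flat, 64 mm (its x) by 90 mm (its y), 14 mm thick; grasp it across the 64 mm. Origin: centre of its underside; z up.
- stamp: Wooden hand stamp standing on its face: block 34 mm (its x) by 46 mm (its y), 20 mm high, with a turned round handle about 28 mm across above it, 67 mm tall in all; grasp the handle, about 48 mm above the underside. Origin: centre of its underside; z up.
- cinnamon_jar: Glass spice jar with a yellow lid and a green label, round, 42 mm across and 96 mm tall, standing among the stock. It belongs to no kit and stays where it is. Origin: centre of its underside; z up.
There are look-alikes about, which are no part of the job. What is shaped like the stamp but pink is not meant.

How it is judged:
By the outcome, as a careful person would: the job done as asked, in the order asked, and still so for the second after the job is handed in, with the robot touching nothing.
It also fails if it takes over 109 s, if anything falls off the work surface, if the arm or the gripper's body presses on something with over 40 N, if the wrist force passes 120 N, or if a joint passes its speed limit or range.

## Working session

There is one attempt and no reset: what is moved stays moved. The work goes in short steps, Python scripts to look and compute and a tool call to move; the robot and the scene stay as the last step left them, time stands still between calls to the robot, and variables do not carry over. Pictures are saved under pics/ and viewed, about 12 in all and at most 16, crops included, and the job is handed in when it is done.

Besides the shell and the picture viewer there is one more tool, called after "Request:" as name(argument=value, ...), one argument or row to a line, values as JSON. jog_arm: Moves the arm, as the interface text tells. Its arguments: {"type":"object","properties":{"deltas":{"type":"array"},"grip_force":{"type":"number"}},"required":["deltas"]}

```bash
ls; mkdir -p pics
python3 - <<'E'
from station import ctrl, vision
import cv2
print(ctrl.get_obs(), ctrl.tcp_to_tips)
for n in("top","side"):
    im,d=vision.get_image(n); cv2.imwrite(f"pics/{n}0.png",im[:,:,::-1])
    print(n,vision.calibration(n))
E
```

```text
pics
{'t': 0.0, 'q': array([ 1.12499757e+00,  5.33507439e-02,  1.61428669e+00,  1.40531954e-05,
        1.47597796e+00, -1.19003460e-01]), 'dq': array([ 0.00048818, -0.00021179,  0.00106318, -0.00066235, -0.0008878 ,
       -0.00046604]), 'effort': array([ 1.22156252e-03, -3.93701327e+01, -3.70172024e+01, -6.11573682e-05,
        7.25929698e-03, -2.47681436e-05]), 'tool_pos': array([0.20038207, 0.59140591, 0.25207112]), 'tool_rot': array([-5.10955661e-01, -3.09917630e+00,  3.04478277e-03]), 'contact_force': array([ 0.4584968 , -0.37515193, -0.08273909]), 'wrist_torque': array([ 0.03284382,  0.02039578, -0.00415212]), 'opening': 0.08502612696630556} 0.022
top {'fx': 481.65011459087157, 'fy': 481.65011459087157, 'cx': 255.1846636918409, 'cy': 195.89718047433672, 'rvec': array([ 2.16253379, -2.17530618,  0.10383273]), 'tvec': array([-0.07946154,  0.54403959,  1.43419715])}
side {'fx': 403.08666344973733, 'fy': 403.08666344973733, 'cx': 251.9224653635383, 'cy': 192.60949516270963, 'rvec': array([ 2.22424727,  1.40056782, -0.40088945]), 'tvec': array([-0.16178352, -0.40997972,  1.3442547 ])}
```

View pics/top0.png

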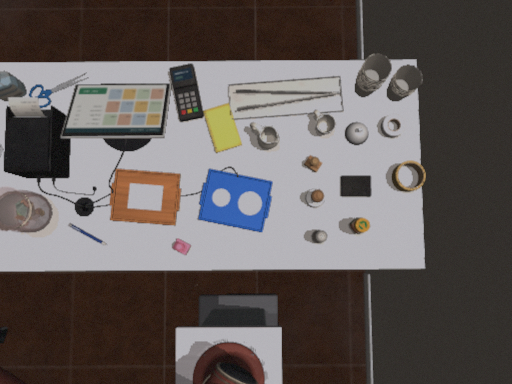

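View pics/side0.png

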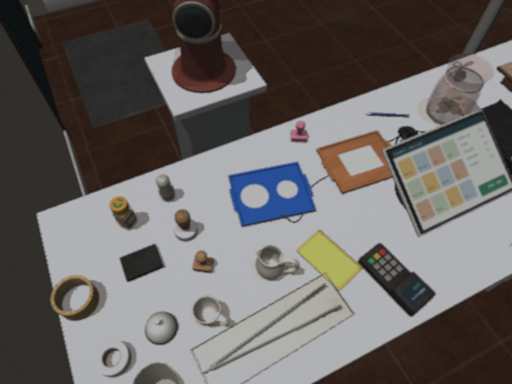

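```bash
cat > h.py <<'E'
import numpy as np, cv2
from station import ctrl, vision
from scipy.spatial.transform import Rotation as R
def cam(n):
    c=vision.calibration(n); return np.array([[c['fx'],0,c['cx']],[0,c['fy'],c['cy']],[0,0,1]]),R.from_rotvec(c['rvec']).as_matrix(),c['tvec']
def plane(n,uv,z):
    K,r,t=cam(n); uv=np.atleast_2d(uv).astype(float)
    d=np.c_[uv,np.ones(len(uv))]@np.linalg.inv(K).T@r; o=-r.T@t
    return o+d*((z-o[2])/d[:,2])[:,None]
def cloud(n,dep):
    K,r,t=cam(n); v,u=np.mgrid[:dep.shape[0],:dep.shape[1]]
    p=np.dstack([u,v,np.ones_like(u)])@np.linalg.inv(K).T*dep[...,None]
    return (p-t)@r
def proj(n,P):
    K,r,t=cam(n); q=(np.atleast_2d(P)@r.T+t)@K.T; return q[:,:2]/q[:,2:]
def crop(im,u0,v0,u1,v1,s,f): cv2.imwrite(f,cv2.resize(im[v0:v1,u0:u1,::-1],None,fx=s,fy=s,interpolation=cv2.INTER_CUBIC))
def tool(pos,rot): # current pose -> deltas helper
    return R.from_rotvec(rot)
E
python3 - <<'E'
from h import *
im,d=vision.get_image("top"); im2,d2=vision.get_image("side")
c=cloud("top",d); c2=cloud("side",d2)
np.savez("s0.npz",im=im,d=d,im2=im2,d2=d2)
crop(im,270,130,430,250,5,"pics/topc.png"); crop(im2,60,160,320,300,3,"pics/sidec.png")
print("tcp px",proj("top",[[.2,.592,.253]]),proj("side",[[.2,.592,.253]]))
for nm,(u,v) in dict(tamper=(316,197),shaker=(320,236),pad=(356,186),stamp=(314,163),jar=(361,226),pink=(181,247),ctray=(215,215),ttray=(120,205),table=(280,220)).items(): print(nm,c[v,u].round(3))
for nm,(u,v) in dict(tamper=(182,214),shaker=(163,180),pad=(142,263),stamp=(201,256),jar=(119,203)).items(): print(nm,c2[v,u].round(3))
z=c[...,2]; print("tallest over table",[(p.round(2)) for p in c[60:270:15,::15].reshape(-1,3) if p[2]>.12])
E
```

```text
tcp px [[-14.23481817 325.32880178]] [[409.63794368 -16.01111779]]
tamper [ 0.534 -0.26   0.084]
shaker [ 0.42  -0.269  0.089]
pad [ 0.574 -0.392  0.013]
stamp [ 0.637 -0.258  0.062]
jar [ 0.448 -0.386  0.094]
pink [0.391 0.135 0.065]
ctray [0.487 0.041 0.01 ]
ttray [0.52  0.332 0.01 ]
table [ 0.471 -0.158  0.005]
tamper [ 0.541 -0.264  0.087]
shaker [ 0.428 -0.272  0.085]
pad [ 0.582 -0.391  0.013]
stamp [ 0.649 -0.262  0.066]
jar [ 0.454 -0.388  0.095]
tallest over table [array([ 0.92, -0.43,  0.15]), array([ 0.91, -0.46,  0.18]), array([ 0.92, -0.6 ,  0.15]), array([ 0.88, -0.6 ,  0.24]), array([ 0.84, -0.6 ,  0.34]), array([ 0.81, -0.6 ,  0.41]), array([ 0.79, -0.6 ,  0.48]), array([ 0.77, -0.6 ,  0.54]), array([ 0.88, -0.39,  0.14]), array([ 0.88, -0.56,  0.12]), array([ 0.88, -0.6 ,  0.14]), array([ 0.84, -0.6 ,  0.24]), array([ 0.81, -0.6 ,  0.33]), array([ 0.78, -0.6 ,  0.41]), array([ 0.76, -0.6 ,  0.48]), array([ 0.73, -0.6 ,  0.54]), array([0.83, 0.41, 0.19]), array([0.82, 0.37, 0.19]), array([0.82, 0.33, 0.19]), array([0.82, 0.29, 0.19]), array([0.82, 0.25, 0.19]), array(
[... 2320 characters left out ...]
0.5 , 0.55, 0.14]), array([ 0.4 , -0.09,  1.48]), array([ 0.49, -0.6 ,  0.2 ]), array([ 0.48, -0.6 ,  0.29]), array([ 0.47, -0.6 ,  0.38]), array([ 0.47, -0.6 ,  0.44]), array([ 0.46, -0.6 ,  0.5 ]), array([0.45, 0.62, 0.16]), array([0.45, 0.58, 0.16]), array([ 0.45, -0.6 ,  0.2 ]), array([ 0.44, -0.6 ,  0.29]), array([ 0.44, -0.6 ,  0.37]), array([ 0.44, -0.6 ,  0.44]), array([ 0.43, -0.6 ,  0.5 ]), array([ 0.41, -0.6 ,  0.19]), array([ 0.41, -0.6 ,  0.28]), array([ 0.4 , -0.6 ,  0.36]), array([ 0.4 , -0.6 ,  0.44]), array([ 0.4, -0.6,  0.5]), array([ 0.37, -0.6 ,  0.19]), array([ 0.37, -0.6 ,  0.28]), array([ 0.37, -0.6 ,  0.37]), array([ 0.37, -0.6 ,  0.44]), array([ 0.37, -0.6 ,  0.5 ])]
```

View pics/topc.png

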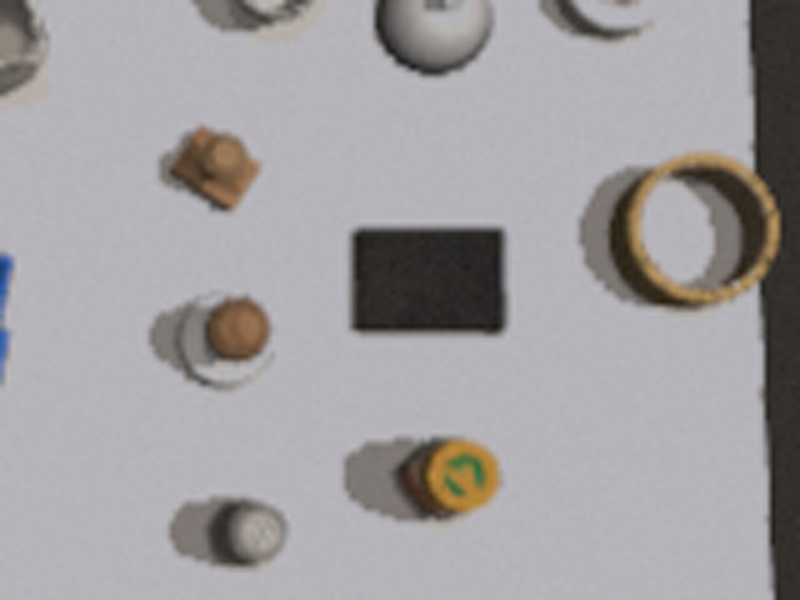

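View pics/sidec.png

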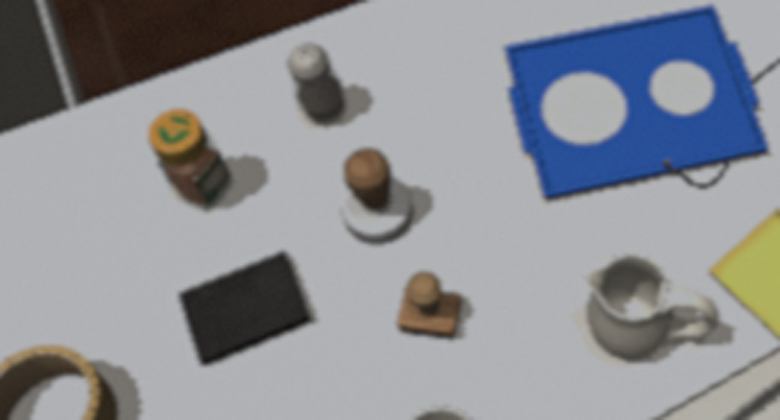

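```bash
cat > meas.py <<'E'
from h import *
def blob(m,uv,r):
    w=np.zeros(m.shape,np.uint8); cv2.circle(w,uv,r,255,-1)
    m=(m&(w>0)).astype(np.uint8); m=cv2.morphologyEx(m,cv2.MORPH_OPEN,np.ones((2,2),np.uint8))
    cs,_=cv2.findContours(m,cv2.RETR_EXTERNAL,cv2.CHAIN_APPROX_NONE); return max(cs,key=cv2.contourArea)
def cen(c): M=cv2.moments(c); return np.array([M['m10']/M['m00'],M['m01']/M['m00']])
def rect(n,c,z):  # corners on plane -> metric minAreaRect
    P=plane(n,c[:,0,:],z)[:,:2]; b=cv2.minAreaRect((P*1000).astype(np.float32)); return b
E
python3 - <<'E'
from meas import *
s=np.load("s0.npz")
for n,im,sd in (("top",s['im'],dict(t=(318,196),k=(320,237),p=(356,186),st=(314,163),sb=(313,164),d1=(250,203),d2=(221,197),tt=(145,197),ct=(235,200),ttr=(145,197))),("side",s['im2'],dict(t=(182,217),k=(163,180),p=(142,263),st=(201,256),sb=(203,263),d1=(255,196),d2=(287,189),tt=(360,160),ct=(271,193),ttr=(360,160)))):
    h=cv2.cvtColor(im,cv2.COLOR_RGB2HSV).astype(int); H,S,V=h[...,0],h[...,1],h[...,2]
    br=(H<20)&(S>70); wh=(S<50)&(V>120)
    c=blob(br,sd['t'],20); print(n,"tamper",cen(c),plane(n,cen(c),.066).round(4), "circ",plane(n,cv2.minEnclosingCircle(c)[0],.068).round(4),cv2.minEnclosingCircle(c)[1])
    c=blob(V<85,sd['p'],40); print("pad",rect(n,c,.014),plane(n,cen(c),.014).round(4))
    c=blob(br,sd['sb'],20);print("stamp all",cen(c),rect(n,c,.02))
    for k in('d1','d2'):
        c=blob(wh,sd[k],28 if k=='d1' else 20); print(k,cen(c),plane(n,cen(c),.01).round(4),rect(n,c,.01)[1])
    c=blob(wh,sd['tt'],28); print("white",rect(n,c,.01),plane(n,cen(c),.01).round(4))
    c=blob((H>100)&(H<125)&(S>120),sd['ct'],60); print("blue",rect(n,c,.013))
    c=blob((H<20)&(S>110),sd['ttr'],60); print("wood",rect(n,c,.013))
    cl=cloud(n,s['d'] if n=='top' else s['d2'])
    for k,z0,P in(('k',.03,(.42,-.27)),('t',.045,(.535,-.26)),('t',.012,(.535,-.26)),('st',.03,(.64,-.26)),('st',.012,(.64,-.26))):
        q=cl[(np.hypot(cl[...,0]-P[0],cl[...,1]-P[1])<.045)&(cl[...,2]>z0)]; print(k,z0,len(q),q.mean(0).round(4),q.min(0).round(4),q.max(0).round(4))
E
```

```text
top tamper [317.83950617 196.61199295] [[ 0.5364 -0.2676  0.066 ]] circ [[ 0.5366 -0.2672  0.068 ]] 5.929104804992676
pad ((571.0709838867188, -393.135498046875), (88.71794128417969, 61.79853439331055), 88.65219116210938) [[ 0.5715 -0.3924  0.014 ]]
stamp all [313.69047619 164.03095238] ((642.6621704101562, -263.3251953125), (44.2075309753418, 37.91645050048828), 55.464881896972656)
d1 [250.5210396  203.84570957] [[ 0.5209 -0.0682  0.01  ]] (70.49592590332031, 70.70462036132812)
d2 [221.88990826 197.93577982] [[0.5396 0.0196 0.01  ]] (49.14020538330078, 49.428348541259766)
white ((542.4794921875, 252.2664337158203), (103.35608673095703, 78.27932739257812), 85.45541381835938) [[0.5422 0.2524 0.01  ]]
blue ((529.6290283203125, -23.788650512695312), (211.19473266601562, 158.4287567138672), 78.23194885253906)
wood ((541.7549438476562, 253.21517944335938), (211.78746032714844, 157.99392700195312), 85.10595703125)
k 0.03 171 [ 0.421  -0.2681  0.071 ] [ 0.4003 -0.2906  0.032 ] [ 0.442  -0.2513  0.0949]
t 0.045 133 [ 0.5392 -0.2639  0.083 ] [ 0.5224 -0.2813  0.067 ] [ 0.5576 -0.2471  0.0915]
[... 939 characters left out ...]
19757080078125) [[0.5506 0.2548 0.01  ]]
blue ((539.4463500976562, -20.996444702148438), (210.7929229736328, 158.70623779296875), 77.91059112548828)
wood ((552.1220703125, 253.606689453125), (208.61424255371094, 157.21676635742188), 84.9176254272461)
k 0.03 311 [ 0.4305 -0.2749  0.0642] [ 0.4083 -0.2941  0.0303] [ 0.4449 -0.2531  0.0905]
t 0.045 242 [ 0.5454 -0.2674  0.078 ] [ 0.522  -0.2851  0.046 ] [ 0.5587 -0.249   0.0888]
t 0.012 527 [ 0.5472 -0.2675  0.047 ] [ 0.5161 -0.2955  0.0121] [ 0.5679 -0.2384  0.0888]
st 0.03 124 [ 0.6479 -0.2626  0.0615] [ 0.6304 -0.2753  0.0303] [ 0.659  -0.2491  0.069 ]
st 0.012 333 [ 0.6497 -0.2624  0.0351] [ 0.62   -0.2885  0.0122] [ 0.6704 -0.2353  0.069 ]
```

Run:
```python
from h import *
s=np.load("s0.npz")
for n,k in(("top",'d'),("side",'d2')):
    c=cloud(n,s[k]).reshape(-1,3); m=(abs(c[:,2])<.02)&(c[:,0]>.33)&(c[:,0]<.85)&(abs(c[:,1])<.5)
    p=c[m]
    for _ in range(6):
        A=np.c_[p[:,:2]-[.55,0],np.ones(len(p))]; f=np.linalg.lstsq(A,p[:,2],rcond=None)[0]; r=abs(p[:,2]-A@f); p=p[r<.003]
    print(n,f,len(p), 'cam',-cam(n)[1].T@cam(n)[2])
```

```text
top [0.00252067 0.00243317 0.00168793] 19741 cam [ 0.39897826 -0.08726461  1.48068089]
side [0.00091812 0.00156763 0.00086763] 28625 cam [ 1.03059198 -0.32353298  0.91350126]
```

Request:
jog_arm(
  deltas=[
    [0, 0, 0, 0, 0, -2, 1],
    [0, 0, 0, 0, 0, -2, 1],
  ],
  grip_force=40,
)

```text
t: 0.37
tool_pos: [0.2001, 0.5909, 0.2912]
tool_rot: [-0.511, -3.098, 0.007]
contact_force: [-0.5, 0.4, -0.1]
opening: 0.0856
```

Request:
jog_arm(
  deltas=[
    [0, 0, -0.109, 0, 0, 0, 1],
    [0, 0, -0.109, 0, 0, 0, 1],
    [0, 0, -0.109, 0, 0, 0, 1],
    [0, 0, 0, -2.5, -3, 0, 1],
    [0, 0, 0, -2.5, -3, 0, 1],
    [0, 0, 0, -2.5, -3, 0, 1],
    [0, 0, 0, -2.5, -3, 0, 1],
    [0, 0, 0, -2.5, -3, 0, 1],
    [0, 0, 0, -2.5, -3, 0, 1],
    [0, 0, 0, -2.5, -3, 0, 1],
    [0, 0, 0, -2.5, -3, 0, 1],
    [0, 0, 0, -2.5, -3, 0, 1],
  ],
)

```text
t: 1.37
tool_pos: [0.4264, 0.3203, 0.2932]
tool_rot: [-0.001, 3.141, 0.0]
contact_force: [-1.1, -0.3, 0.2]
opening: 0.0854
```

Request:
jog_arm(
  deltas=[
    [0, 0, 0, -0.8, -3.5, 0, 1],
    [0, 0, 0, -0.8, -3.5, 0, 1],
    [0, 0, 0, -0.8, -3.5, 0, 1],
    [0, 0, 0, -0.8, -3.5, 0, 1],
    [0, 0, 0, -0.8, -3.5, 0, 1],
    [0, 0, 0, -0.8, -3.5, 0, 1],
    [0, 0, 0, -0.8, -3.5, 0, 1],
    [0, 0, 0, -0.8, -3.5, 0, 1],
    [0, 0, 0, -0.8, -3.5, 0, 1],
    [0, 0, 0, -0.8, -3.5, 0, 1],
    [0, 0, 0, -0.8, -3.5, 0, 1],
    [0, 0, 0, 0, 0, 0, 1],
  ],
)

```text
t: 2.37
tool_pos: [0.5142, -0.068, 0.293]
tool_rot: [-0.009, -3.141, 0.004]
contact_force: [-0.7, 0.2, 0.9]
opening: 0.0852
```

Request:
jog_arm(
  deltas=[
    [0, 0, 0, -0.5, -3.3, 0, 1],
    [0, 0, 0, -0.5, -3.3, 0, 1],
    [0, 0, 0, -0.5, -3.3, 2, 1],
    [0, 0, 0, -0.5, -3.3, 3, 1],
    [0, 0, 0, -0.6, -3.3, 3, 1],
    [0, 0, 0, 0, -3.2, 3, 1],
    [0, 0, 0, 0, 0, 1.3, 1],
    [0, 0, 0, 0, 0, 0, 1],
    [0, 0, 0, 0, 0, 0, 1],
  ],
)

```text
t: 3.12
tool_pos: [0.5386, -0.2526, 0.1753]
tool_rot: [0.0, -3.14, -0.003]
contact_force: [0.1, -1.0, -0.0]
opening: 0.0851
```

Run:
```python
from h import *
o=ctrl.get_obs(); print(o['tool_pos'],o['tool_rot'],o['q'])
for n,w in(("top",(270,140,400,240)),("side",(110,120,270,240))):
    im,d=vision.get_image(n); crop(im,*w,4,f"pics/{n}1.png"); np.savez(f"s1{n}.npz",im=im,d=d)
    T=R.from_rotvec(o['tool_rot']).as_matrix()
    print(n,proj(n,[o['tool_pos']+T@[0,y,z] for y,z in((-.0425,.013),(.0425,.013),(0,0))]))
a=cv2.imread("pics/top1.png");b=cv2.imread("pics/side1.png"); b=cv2.resize(b,(520,390));a=cv2.resize(a,(520,400))[:390]
cv2.imwrite("pics/v1.png",np.hstack([a,b])[:, :]) if 0 else cv2.imwrite("pics/v1.png",cv2.resize(np.vstack([a,b]),(400,600)))
```

```text
[ 0.53857263 -0.25261569  0.17530975] [ 4.09740725e-04 -3.13974448e+00 -2.74287676e-03] [-5.63851221e-01  4.32032167e-02  1.75579285e+00  5.02049023e-04
  1.34509151e+00 -2.13502152e+00]
top [[332.22223422 192.37035405]
 [301.323367   192.56004363]
 [317.36961101 191.95046107]]
side [[163.30460097 201.57665659]
 [199.68506944 187.4932166 ]
 [180.85748395 191.27313109]]
```

View pics/side1.png

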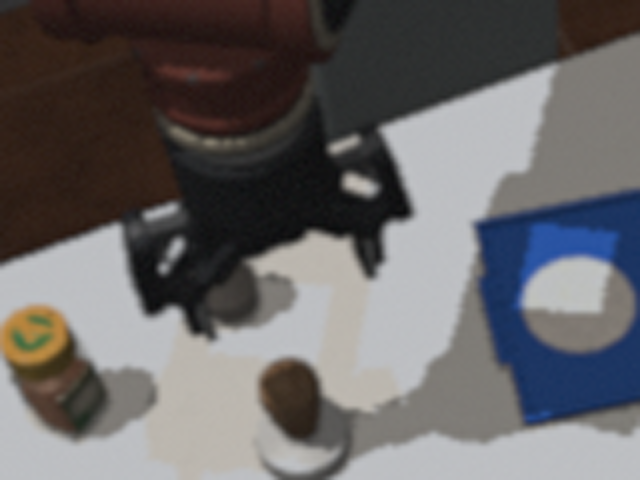

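View pics/top1.png

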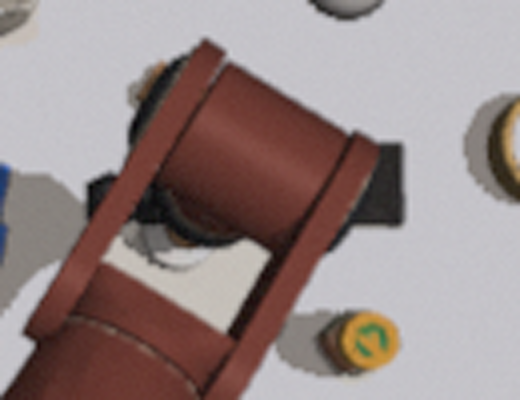

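Request:
jog_arm(
  deltas=[
    [0, 0, 0, -0.3, -1.35, 0, 1],
    [0, 0, 0, 0, 0, 2, 1],
    [0, 0, 0, 0, 0, 3, 1],
    [0, 0, 0, 0, 0, 3, 1],
    [0, 0, 0, 0, 0, 2, 1],
    [0, 0, 0, 0, 0, 0.7, 1],
    [0, 0, 0, 0, 0, 0, 0.9],
    [0, 0, 0, 0, 0, 0, 0.3],
    [0, 0, 0, 0, 0, 0, 0.3],
    [0, 0, 0, 0, 0, 0, 0.3],
    [0, 0, 0, 0, 0, 0, 0.3],
    [0, 0, 0, 0, 0, 0, 0.3],
  ],
  grip_force=40,
)

```text
t: 4.22
tool_pos: [0.5435, -0.2676, 0.0719]
tool_rot: [-0.0, 3.138, -0.002]
contact_force: [-0.6, 2.8, 6.5]
opening: 0.0351
```

Request:
jog_arm(
  deltas=[
    [0, 0, 0, 0, 0, 0, 0.2],
    [0, 0, 0, 0, 0, 0, 0.2],
    [0, 0, 0, 0, 0, 0, 0.2],
    [0, 0, 0, 0, 0, 0, 0.2],
  ],
  grip_force=40,
)

```text
t: 4.55
tool_pos: [0.5435, -0.2676, 0.0719]
tool_rot: [-0.001, 3.138, -0.002]
contact_force: [-1.3, 2.9, 6.4]
opening: 0.0354
```

Run:
```python
from h import *
im,d=vision.get_image("side"); crop(im,110,120,270,240,4,"pics/side2.png")
```

```text
(no output)
```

View pics/side2.png

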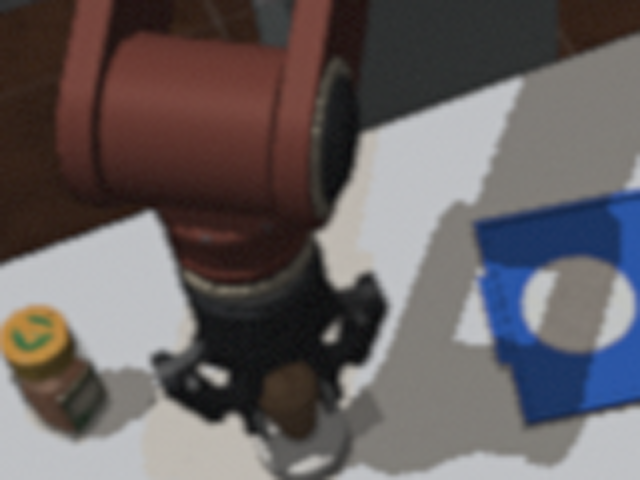

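Request:
jog_arm(
  deltas=[
    [0, 0, 0, 0, 0, -1, 0.2],
    [0, 0, 0, 0, 0, -2.5, 0.2],
    [0, 0, 0, 0, 0, -2.5, 0.2],
    [0, 0, 0, 0.2, 2, 0, 0.2],
    [0, 0, 0, 0.2, 3, 0, 0.2],
    [0, 0, 0, 0.2, 3, 0, 0.2],
    [0, 0, 0, 0.2, 3, 0, 0.2],
    [0, 0, 0, 0.2, 3, 0, 0.2],
    [0, 0, 0, 0.25, 3, 0, 0.2],
    [0, 0, 0, 0.3, 2.9, 0, 0.2],
    [0, 0, 0, 0, 0, 0, 0.2],
    [0, 0, 0, 0, 0, 0, 0.2],
  ],
)

```text
t: 5.6
tool_pos: [0.5256, -0.0668, 0.1287]
tool_rot: [0.005, -3.14, 0.0]
contact_force: [-0.2, 0.0, -4.7]
opening: 0.035
```

Request:
jog_arm(
  deltas=[
    [0, 0, 0, 0, 0, 1, 0.2],
    [0, 0, 0, 0, 0, 1, 0.2],
    [0, 0, 0, 0, 0, 1, 0.2],
    [0, 0, 0, 0, 0, 1, 0.2],
    [0, 0, 0, 0, 0, 0, 0.2],
    [0, 0, 0, 0, 0, 0, 0.2],
  ],
)

```text
t: 6.1
tool_pos: [0.5254, -0.0683, 0.0874]
tool_rot: [-0.001, -3.138, -0.001]
contact_force: [-0.3, 0.1, -4.3]
opening: 0.0353
```

Run:
```python
from h import *
o=ctrl.get_obs(); print(o)
im,d=vision.get_image("side"); crop(im,200,140,330,240,5,"pics/side3.png")
```

```text
{'t': 6.1, 'q': array([-2.69764069e-01, -6.61180729e-03,  1.96569142e+00, -4.42864928e-05,
        1.18587207e+00, -1.84003154e+00]), 'dq': array([ 0.00514404, -0.02156841, -0.02595251,  0.00115576, -0.00248565,
        0.0002045 ]), 'effort': array([-6.30573789e-02, -3.42231917e+01, -3.44989729e+01, -1.79149490e-02,
        9.67180333e-02, -6.41096794e-04]), 'tool_pos': array([ 0.52538265, -0.06829722,  0.08740783]), 'tool_rot': array([-8.03657841e-04, -3.13834356e+00, -1.34133332e-03]), 'contact_force': array([-0.32078197,  0.08043451, -4.27401085]), 'wrist_torque': array([-0.02949154, -0.07463384, -0.01385323]), 'opening': 0.03531690780455594}
```

View pics/side3.png

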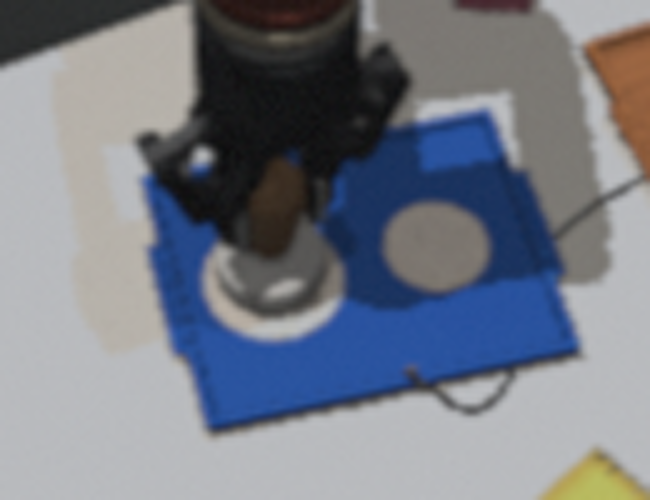

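Request:
jog_arm(
  deltas=[
    [0, 0, 0, -0.27, 0, 0, 0.2],
    [0, 0, 0, 0, 0, 0.2, 0.2],
    [0, 0, 0, 0, 0, 0.2, 0.2],
    [0, 0, 0, 0, 0, 0.1, 0.2],
    [0, 0, 0, 0, 0, 0, 0.2],
    [0, 0, 0, 0, 0, 0, 0.2],
  ],
)

```text
t: 6.65
tool_pos: [0.5291, -0.0681, 0.0841]
tool_rot: [0.0, -3.141, -0.0]
contact_force: [0.2, 0.3, -4.7]
opening: 0.0351
```

Run:
```python
from meas import *
im,d=vision.get_image("side"); crop(im,220,160,300,220,8,"pics/side4.png")
```

```text
(no output)
```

View pics/side4.png

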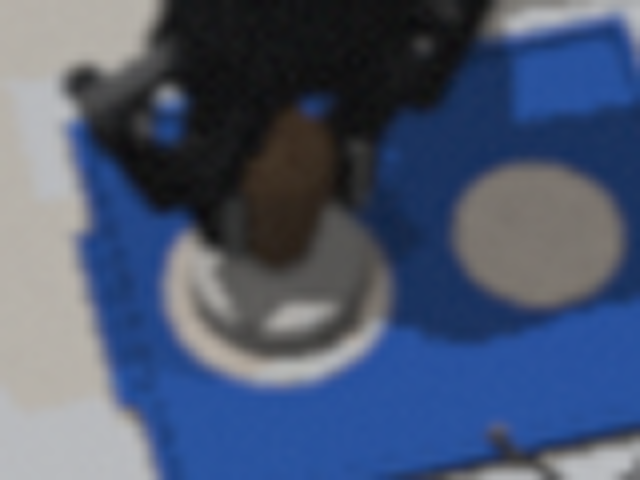

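Request:
jog_arm(
  deltas=[
    [0, 0, 0, 0, 0, 0.1, 0.2],
    [0, 0, 0, 0, 0, 0.1, 0.2],
    [0, 0, 0, 0, 0, 0.1, 0.2],
    [0, 0, 0, 0, 0, 0, 0.2],
  ],
)

```text
t: 7.03
tool_pos: [0.5298, -0.0681, 0.0821]
tool_rot: [-0.0, 3.14, -0.0]
contact_force: [-0.5, 0.3, 0.8]
opening: 0.0351
```

Request:
jog_arm(
  deltas=[
    [0, 0, 0, 0, 0, 0, 0.6],
    [0, 0, 0, 0, 0, 0, 0.9],
    [0, 0, 0, 0, 0, 0, 1],
    [0, 0, 0, 0, 0, 0, 1],
    [0, 0, 0, 0, 0, -2, 1],
    [0, 0, 0, 0, 0, -3, 1],
    [0, 0, 0, 0, 0, -3.5, 1],
    [0, 0, 0, 1.2, -3, -1, 1],
    [0, 0, 0, 1.2, -3, 0, 1],
    [0, 0, 0, 1.2, -3, 0, 1],
    [0, 0, 0, 1.2, -3, 0, 1],
    [0, 0, 0, 1.2, -3, 0, 1],
  ],
)

```text
t: 8.03
tool_pos: [0.4687, -0.2195, 0.1767]
tool_rot: [-0.001, 3.141, -0.001]
contact_force: [1.2, 0.3, 0.5]
opening: 0.0856
```

Run:
```python
from meas import *
o=ctrl.get_obs(); print(o['tool_pos'],o['opening'])
print("shaker top",plane("top",[[321.4,236]],.08),"side",plane("side",[[163.3,180.7]],.08))
im,d=vision.get_image("side"); np.savez("s5.npz",im=im,d=d); crop(im,220,150,320,225,8,"pics/side5.png")
h=cv2.cvtColor(im,cv2.COLOR_RGB2HSV).astype(int); H,S,V=h[...,0],h[...,1],h[...,2]
c=blob((H<20)&(S>70),(255,178),25); print("tamper grip",cen(c),plane("side",cen(c),.076))
c=blob((H>100)&(H<125)&(S>120),(271,193),60); print("blue",rect("side",c,.013))
```

```text
[ 0.46865267 -0.21945937  0.17670615] 0.08555536108508763
shaker top [[ 0.42036169 -0.27398798  0.08      ]] side [[ 0.42667913 -0.27203922  0.08      ]]
tamper grip [255.68248945 183.41983122] [[ 0.53077256 -0.06617413  0.076     ]]
blue ((539.184814453125, -20.94042205810547), (210.7929229736328, 159.2412567138672), 77.91059112548828)
```

View pics/side5.png

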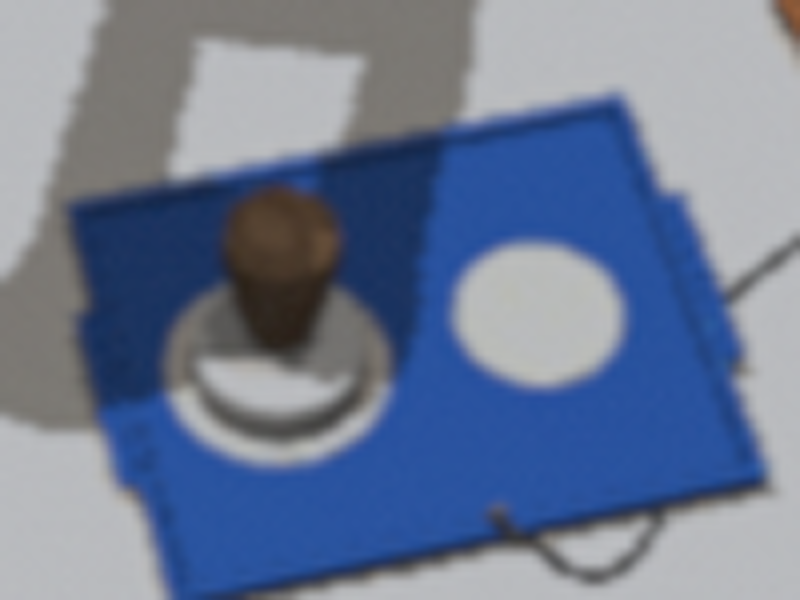

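Request:
jog_arm(
  deltas=[
    [0, 0, 0, 2.2, -2.7, 0, 1],
    [0, 0, 0, 2.1, -2.7, 0, 1],
    [0, 0, 0, 0, 0, 0, 1],
    [0, 0, 0, 0, 0, 0, 1],
  ],
)

```text
t: 8.42
tool_pos: [0.4256, -0.2731, 0.1764]
tool_rot: [0.005, 3.141, -0.0]
contact_force: [-0.5, -0.3, -0.1]
opening: 0.0855
```

Request:
jog_arm(
  deltas=[
    [0, 0, 0, 0, 0, 3, 1],
    [0, 0, 0, 0, 0, 3, 1],
    [0, 0, 0, 0, 0, 3, 1],
    [0, 0, 0, 0, 0, 2, 1],
    [0, 0, 0, 0, 0, 1.3, 1],
    [0, 0, 0, 0, 0, 0, 1],
    [0, 0, 0, 0, 0, 0, 0.3],
    [0, 0, 0, 0, 0, 0, 0.3],
    [0, 0, 0, 0, 0, 0, 0.3],
    [0, 0, 0, 0, 0, 0, 0.3],
    [0, 0, 0, 0, 0, 0, 0.3],
    [0, 0, 0, 0, 0, 0, 0.3],
  ],
  grip_force=40,
)

```text
t: 9.42
tool_pos: [0.4274, -0.2728, 0.0553]
tool_rot: [-0.0, 3.139, -0.002]
contact_force: [-1.0, 2.0, 5.6]
opening: 0.0373
```

Request:
jog_arm(
  deltas=[
    [0, 0, 0, 0, 0, 0, 0.3],
    [0, 0, 0, 0, 0, 0, 0.3],
    [0, 0, 0, 0, 0, -1, 0.3],
    [0, 0, 0, 0, 0, -2.5, 0.3],
    [0, 0, 0, 0, 0, -2.5, 0.3],
    [0, 0, 0, 0, 0, -2.5, 0.3],
    [0, 0, 0, 0, 0, -2.5, 0.3],
    [0, 0, 0, 0, 0, 0, 0.3],
    [0, 0, 0, 0, 0, 0, 0.3],
  ],
)

```text
t: 10.17
tool_pos: [0.4271, -0.273, 0.1657]
tool_rot: [-0.0, 3.138, -0.005]
contact_force: [-0.2, 0.8, -2.1]
opening: 0.0373
```

Request:
jog_arm(
  deltas=[
    [0, 0, 0, 0, 2, 0, 0.3],
    [0, 0, 0, 0, 3.5, 0, 0.3],
    [0, 0, 0, 0, 3.5, 0, 0.3],
    [0, 0, 0, 0, 3.5, 0, 0.3],
    [0, 0, 0, 0, 3.5, 0, 0.3],
    [0, 0, 0, 0, 3.5, 0, 0.3],
    [0, 0, 0, 0, 3.5, 0, 0.3],
    [0, 0, 0, -1.5, 3.5, 0, 0.3],
    [0, 0, 0, -3, 2.5, 0, 0.3],
    [0, 0, 0, -3, 0.4, 0, 0.3],
    [0, 0, 0, -3, 0, 0, 0.3],
    [0, 0, 0, -1.5, 0, 0, 0.3],
  ],
)

```text
t: 11.17
tool_pos: [0.5475, 0.0229, 0.1613]
tool_rot: [0.003, -3.14, -0.0]
contact_force: [-0.0, -0.3, -0.8]
opening: 0.0374
```

Request:
jog_arm(
  deltas=[
    [0, 0, 0, 0, 0, 0, 0.3],
    [0, 0, 0, 0, 0, 2, 0.3],
    [0, 0, 0, 0, 0, 2.5, 0.3],
    [0, 0, 0, 0, 0, 2.5, 0.3],
    [0, 0, 0, 0, 0, 1.5, 0.3],
    [0, 0, 0, 0, 0, 0, 0.3],
    [0, 0, 0, 0, 0, 0, 0.3],
  ],
)

```text
t: 11.75
tool_pos: [0.5438, 0.0219, 0.0763]
tool_rot: [-0.0, -3.137, -0.001]
contact_force: [0.3, -0.4, -1.3]
opening: 0.0374
```

Request:
jog_arm(
  deltas=[
    [0, 0, 0, -0.3, -0.07, 0, 0.3],
    [0, 0, 0, 0, 0, 0.4, 0.3],
    [0, 0, 0, 0, 0, 0.3, 0.3],
    [0, 0, 0, 0, 0, 0.1, 0.3],
    [0, 0, 0, 0, 0, 0, 0.3],
    [0, 0, 0, 0, 0, 0, 0.3],
  ],
)

```text
t: 12.25
tool_pos: [0.5492, 0.0212, 0.0703]
tool_rot: [-0.0, 3.141, -0.0]
contact_force: [-0.3, -0.4, -1.4]
opening: 0.0374
```

Request:
jog_arm(
  deltas=[
    [0, 0, 0, 0.1, 0, 0.2, 0.3],
    [0, 0, 0, 0, 0, 0.1, 0.3],
    [0, 0, 0, 0, 0, 0.1, 0.3],
    [0, 0, 0, 0, 0, 0.1, 0.3],
    [0, 0, 0, 0, 0, 0, 0.3],
  ],
)

```text
t: 12.67
tool_pos: [0.5484, 0.0212, 0.0653]
tool_rot: [-0.0, 3.141, -0.0]
contact_force: [0.2, 0.3, 0.9]
opening: 0.0371
```

Request:
jog_arm(
  deltas=[
    [0, 0, 0, 0, 0, 0, 0.6],
    [0, 0, 0, 0, 0, 0, 0.7],
    [0, 0, 0, 0, 0, 0, 0.75],
    [0, 0, 0, 0, 0, 0, 0.75],
    [0, 0, 0, 0, 0, -2, 0.75],
    [0, 0, 0, 0, 0, -3.5, 0.75],
    [0, 0, 0, 0, 0, -3.5, 1],
    [0, 0, 0, 0, 0, -2.5, 1],
    [0, 0, 0, 0, -2, 0, 1],
    [0, 0, 0, 0, -3.5, 0, 1],
    [0, 0, 0, 0, -3.5, 0, 1],
    [0, 0, 0, 0, -3.5, 0, 1],
  ],
)

```text
t: 13.67
tool_pos: [0.5481, -0.1049, 0.1807]
tool_rot: [-0.002, 3.141, -0.001]
contact_force: [0.4, -0.6, -0.6]
opening: 0.0855
```

Request:
jog_arm(
  deltas=[
    [0, 0, 0, -0.3, -3.5, 0, 1],
    [0, 0, 0, -0.3, -3.5, 0, 1],
    [0, 0, 0, -0.3, -3.5, 0, 1],
    [0, 0, 0, -0.3, -3.5, 0, 1],
    [0, 0, 0, -0.3, -3.5, 0, 1],
    [0, 0, 0, -0.4, -3.5, 0, 1],
    [0, 0, 0, -0.4, -3.5, 0, 1],
    [0, 0, 0, -0.4, -3.5, 0, 1],
    [0, 0, 0, 0, 0, 0, 1],
  ],
)

```text
t: 14.42
tool_pos: [0.5747, -0.3897, 0.1799]
tool_rot: [0.007, 3.141, -0.005]
contact_force: [-1.0, 0.2, -0.5]
opening: 0.0855
```

Request:
jog_arm(
  deltas=[
    [0, 0, 0.1, 0, 0, 0, 1],
    [0, 0, 0.12, 0, 0, 0, 1],
    [0, 0, 0.12, 0, 0, 0, 1],
    [0, 0, 0.12, 0, 0, 0, 1],
    [0, 0, 0.12, 0, 0, 0, 1],
    [0, 0, 0.12, 0, 0, 0, 1],
    [0, 0, 0.12, 0, 0, 0, 1],
    [0, 0, 0.12, 0, 0, 0, 1],
    [0, 0, 0.12, 0, 0, 0, 1],
    [0, 0, 0.12, 0, 0, 0, 1],
    [0, 0, 0.12, 0, 0, 0, 1],
    [0, 0, 0.12, 0, 0, 0, 1],
  ],
)

```text
t: 15.42
tool_pos: [0.5752, -0.3833, 0.18]
tool_rot: [-2.054, -2.376, -0.0]
contact_force: [0.0, -0.9, 0.5]
opening: 0.0857
```

Run:
```python
from meas import *
s=np.load("s1side.npz"); c=cloud("side",s['d']); 
for yc in(-.295,-.21):
    m=(abs(c[...,0]-.54)<.03)&(abs(c[...,1]-yc)<.02)&(c[...,2]>.1)&(c[...,2]<.3); q=c[m]; print(np.sort(q[:,2])[:12].round(4), q[q[:,2]<.17].mean(0).round(4))
o=ctrl.get_obs(); print(o['tool_pos'],R.from_rotvec(o['tool_rot']).as_matrix()[:2].round(4),o['q'])
im,d=vision.get_image("side"); np.savez("s6.npz",im=im,d=d); crop(im,210,140,330,230,6,"pics/side6.png")
im2,d2=vision.get_image("top")
h=cv2.cvtColor(im,cv2.COLOR_RGB2HSV).astype(int); V=h[...,2]
c=cloud("side",d)
for nm,P in(("tamper",(.528,-.067)),("shaker",(.547,.022))):
    q=c[(np.hypot(c[...,0]-P[0],c[...,1]-P[1])<.04)&(c[...,2]>.085)&(c[...,2]<.12)]; print(nm,len(q),q.mean(0).round(4))
crop(im2,190,165,290,240,6,"pics/top6.png")
a=cv2.imread("pics/side6.png");b=cv2.imread("pics/top6.png");a=cv2.resize(a,(600,450));cv2.imwrite("pics/v6.png",np.hstack([a[:,:400],b[:,:400]]))
```

```text
[0.1703 0.1725 0.1743 0.1745 0.176  0.177  0.1772 0.1772 0.1776 0.1788
 0.1797 0.1798] [nan nan nan]
[0.1677 0.169  0.17   0.1721 0.1726 0.1729 0.1731 0.1745 0.1749 0.176
 0.1765 0.1765] [ 0.5381 -0.2109  0.1683]
[ 0.5751701  -0.38333693  0.18001241] [[-1.447e-01  9.895e-01 -3.000e-04]
 [ 9.895e-01  1.447e-01  4.000e-04]] [-6.95464370e-01  2.55765740e-01  1.51167354e+00  1.04280167e-04
  1.37458510e+00 -8.40740911e-01]
tamper 154 [ 0.5282 -0.0691  0.0933]
shaker 123 [0.5459 0.016  0.0939]<stdin>:4: RuntimeWarning: Mean of empty slice.
  ret = um.true_divide(
```

View pics/v6.png

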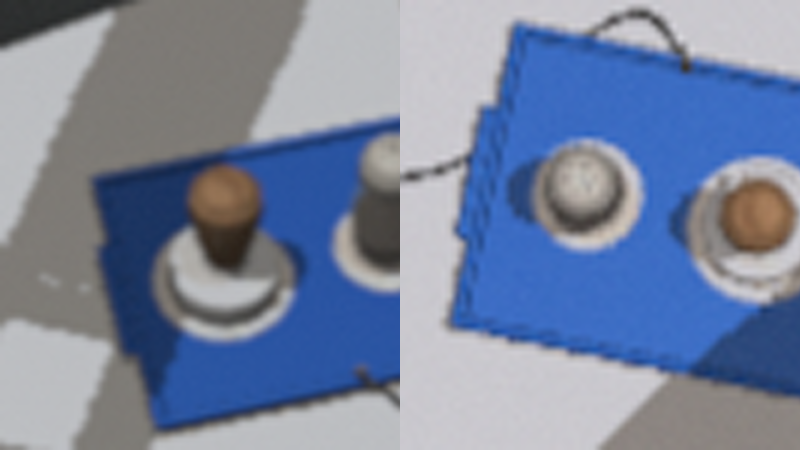

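Request:
jog_arm(
  deltas=[
    [0, 0, 0.082, 0, 0, 0, 1],
    [0, 0, 0.082, 0, 0, 0, 1],
    [0, 0, 0, -0.8, 0.1, 0, 1],
    [0, 0, 0, 0, 0, 2, 1],
    [0, 0, 0, 0, 0, 3, 1],
    [0, 0, 0, 0, 0, 3, 1],
    [0, 0, 0, 0, 0, 3, 1],
    [0, 0, 0, 0, 0, 2, 1],
    [0, 0, 0, 0, 0, 0.5, 1],
    [0, 0, 0, 0, 0, 0, 1],
    [0, 0, 0, 0, 0, 0, 1],
  ],
)

```text
t: 16.43
tool_pos: [0.5767, -0.3925, 0.0462]
tool_rot: [2.233, 2.208, 0.0]
contact_force: [0.4, -0.9, 0.3]
opening: 0.085
```

Run:
```python
from meas import *
o=ctrl.get_obs(); print(o['tool_pos'],R.from_rotvec(o['tool_rot']).as_matrix()[:2].round(4),o['contact_force'])
im,d=vision.get_image("side"); crop(im,90,190,210,280,6,"pics/side7.png")
```

```text
[ 0.57668277 -0.39250534  0.04624427] [[ 0.0113  0.9999  0.0011]
 [ 0.9999 -0.0113 -0.001 ]] [ 0.35008546 -0.89692279  0.29221671]
```

View pics/side7.png

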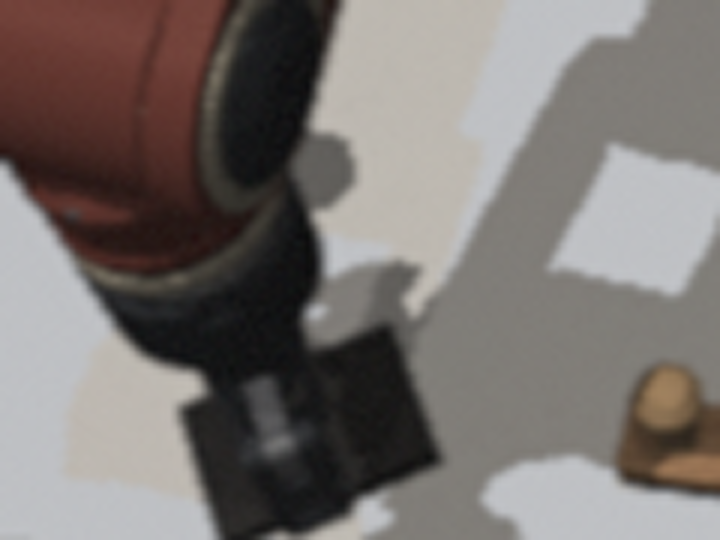

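Request:
jog_arm(
  deltas=[
    [0, 0, 0, 0, 0, 1, 1],
    [0, 0, 0, 0, 0, 1, 1],
    [0, 0, 0, 0, 0, 0.6, 1],
    [0, 0, 0, 0, 0, 0, 1],
    [0, 0, 0, 0, 0, 0, 1],
  ],
  grip_force=30,
)

```text
t: 16.9
tool_pos: [0.5756, -0.3913, 0.0181]
tool_rot: [-2.234, -2.206, 0.0]
contact_force: [-0.0, 0.4, 0.1]
opening: 0.0853
```

Request:
jog_arm(
  deltas=[
    [0, 0, 0, 0, 0, -0.2, 0.85],
    [0, 0, 0, 0, 0, 0, 0.75],
    [0, 0, 0, 0, 0, 0, 0.65],
    [0, 0, 0, 0, 0, 0, 0.6],
    [0, 0, 0, 0, 0, 0, 0.6],
    [0, 0, 0, 0, 0, 0, 0.6],
    [0, 0, 0, 0, 0, 0, 0.6],
  ],
  grip_force=40,
)

```text
t: 17.48
tool_pos: [0.5769, -0.3924, 0.0225]
tool_rot: [2.234, 2.206, 0.0]
contact_force: [0.8, -0.2, 5.6]
opening: 0.0629
```

Request:
jog_arm(
  deltas=[
    [0, 0, 0, 0, 0, -1, 0.6],
    [0, 0, 0, 0, 0, -3, 0.6],
    [0, 0, 0, 0, 0, -3.5, 0.6],
    [0, 0, 0, 0, 0, -3.5, 0.6],
    [0, 0, 0, 0, 0, -3, 0.6],
    [0, 0, 0, 2, 0, 0, 0.6],
    [0, 0, 0, 3.3, -0.2, 0, 0.6],
    [0, 0, 0, 3.3, -0.2, 0, 0.6],
    [0, 0, 0, 3.3, -0.2, 0, 0.6],
    [0, 0, 0, 3.3, -0.2, 0, 0.6],
    [0, 0, 0, 3.3, -0.2, 0, 0.6],
    [0, 0, 0, 3.3, -0.2, 0, 0.6],
  ],
)

```text
t: 18.48
tool_pos: [0.566, -0.1719, 0.1607]
tool_rot: [-2.235, -2.206, 0.001]
contact_force: [1.3, -0.4, -1.0]
opening: 0.0627
```

Request:
jog_arm(
  deltas=[
    [0, 0, 0, 3.3, -0.2, 0, 0.6],
    [0, 0, 0, 3.3, -0.2, 0, 0.6],
    [0, 0, 0, 3.3, -0.2, 0, 0.6],
    [0, 0, 0, 3.3, -0.2, 0, 0.6],
    [0, 0, 0, 3.3, -0.2, 0, 0.6],
    [0, 0, 0, 3.3, -0.2, 0, 0.6],
    [0, 0, 0, 3.3, -0.2, 0, 0.6],
    [0, 0, 0, 3.3, -0.2, 0, 0.6],
    [0, 0, 0, 3.3, -0.2, 0, 0.6],
    [0, 0, 0, 3, 0, 0, 0.6],
    [0, 0, 0.065, 0, 0, 0, 0.6],
    [0, 0, 0, 0, 0, 0, 0.6],
  ],
)

```text
t: 19.48
tool_pos: [0.5523, 0.1551, 0.1607]
tool_rot: [-2.304, -2.135, 0.002]
contact_force: [-0.5, -0.4, -0.6]
opening: 0.0627
```

```bash
cat > st.py <<'E'
from h import *
o=ctrl.get_obs(); M=R.from_rotvec(o['tool_rot']).as_matrix(); print(o['tool_pos'],M[:2].round(4),'xhead',np.degrees(np.arctan2(M[1,0],M[0,0])),o['contact_force'].round(1),o['q'].round(2))
E
python3 st.py
```

```text
[0.55228798 0.15505781 0.16068648] [[ 7.600e-02  9.971e-01 -1.400e-03]
 [ 9.971e-01 -7.600e-02 -3.000e-04]] xhead 85.64347744053761 [-0.5 -0.4 -0.6] [ 0.14  0.01  1.82 -0.    1.32  0.22]
```

Request:
jog_arm(
  deltas=[
    [0, 0, 0.009, 3, -0.4, 0, 0.6],
    [0, 0, 0, 3, -0.4, 0, 0.6],
    [0, 0, 0, 2.7, -0.36, 0, 0.6],
    [0, 0, 0, 1, 0, 0, 0.6],
    [0, 0, 0, 0, 0, 2, 0.6],
    [0, 0, 0, 0, 0, 3, 0.6],
    [0, 0, 0, 0, 0, 3, 0.6],
    [0, 0, 0, 0, 0, 2, 0.6],
    [0, 0, 0, 0, 0, 1, 0.6],
    [0, 0, 0, 0, 0, 0, 0.6],
    [0, 0, 0, 0, 0, 0, 0.6],
  ],
)

```text
t: 20.4
tool_pos: [0.5501, 0.2505, 0.0513]
tool_rot: [2.316, 2.122, -0.001]
contact_force: [0.3, -0.3, 0.3]
opening: 0.0627
```

```bash
python3 st.py;  python3 - <<'E'
from meas import *
for n,w in(("side",(310,110,410,185)),("top",(95,160,195,235))):
    im,d=vision.get_image(n); np.savez(f"s8{n}.npz",im=im,d=d); crop(im,*w,6,f"pics/{n}8.png")
a=cv2.imread("pics/side8.png");b=cv2.imread("pics/top8.png");cv2.imwrite("pics/v8.png",np.hstack([cv2.resize(x,(400,300),interpolation=cv2.INTER_AREA) for x in(a,b)]))
E
```

```text
[0.55006796 0.25048989 0.05134336] [[ 8.720e-02  9.962e-01 -3.000e-04]
 [ 9.962e-01 -8.720e-02 -3.000e-04]] xhead 84.99593040548864 [ 0.3 -0.3  0.3] [ 0.3   0.21  1.8  -0.    1.13  0.39]
```

View pics/v8.png

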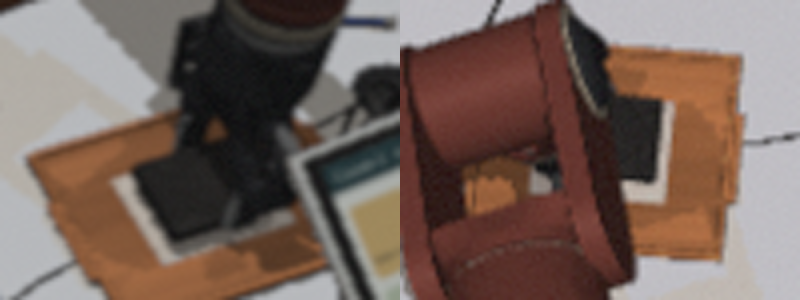

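Request:
jog_arm(
  deltas=[
    [0, 0, 0, 0.25, -0.33, 0, 0.6],
    [0, 0, 0, 0, 0, 0.7, 0.6],
    [0, 0, 0, 0, 0, 0.5, 0.6],
    [0, 0, 0, 0, 0, 0, 0.6],
    [0, 0, 0, 0, 0, 0, 0.6],
  ],
)

```text
t: 20.92
tool_pos: [0.5462, 0.2538, 0.0385]
tool_rot: [-2.315, -2.123, 0.002]
contact_force: [-0.7, -0.2, -0.8]
opening: 0.0626
```

```bash
python3 st.py;  python3 - <<'E'
from meas import *
n="top"; im,d=vision.get_image(n); np.savez("s9top.npz",im=im); crop(im,125,165,185,225,10,"pics/top9.png")
E
```

```text
[0.54615571 0.25382217 0.03849599] [[ 8.670e-02  9.962e-01 -1.200e-03]
 [ 9.962e-01 -8.670e-02 -4.000e-04]] xhead 85.02816322752183 [-0.7 -0.2 -0.8] [ 0.31  0.22  1.81 -0.    1.11  0.4 ]
```

View pics/top9.png

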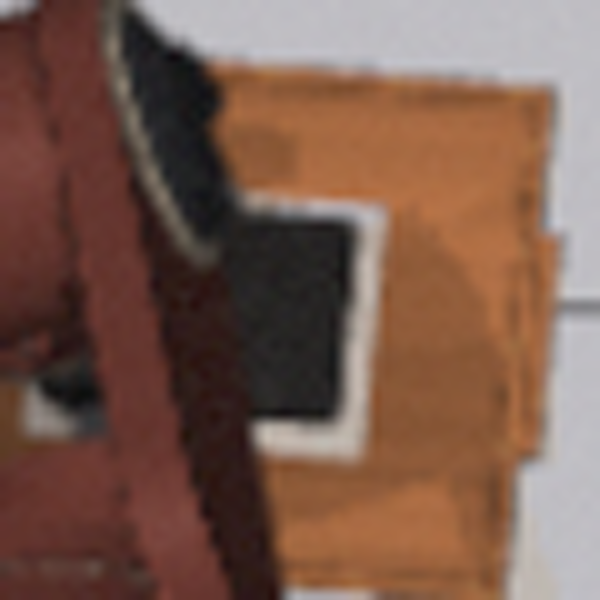

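Request:
jog_arm(
  deltas=[
    [0, 0, 0, -0.1, -0.2, 0, 0.6],
    [0, 0, 0, 0, 0, 0.2, 0.6],
    [0, 0, 0, 0, 0, 0.1, 0.6],
    [0, 0, 0, 0, 0, 0.1, 0.6],
    [0, 0, 0, 0, 0, 0.1, 0.6],
    [0, 0, 0, 0, 0, 0.1, 0.6],
    [0, 0, 0, 0, 0, 0, 0.6],
  ],
)

```text
t: 21.55
tool_pos: [0.5445, 0.253, 0.0329]
tool_rot: [-2.316, -2.123, 0.001]
contact_force: [-0.2, -0.9, -0.1]
opening: 0.0626
```

Request:
jog_arm(
  deltas=[
    [0, 0, 0, 0, 0, 0.1, 0.6],
    [0, 0, 0, 0, 0, 0.05, 0.6],
    [0, 0, 0, 0, 0, 0, 0.6],
  ],
)

```text
t: 21.8
tool_pos: [0.5448, 0.2532, 0.0325]
tool_rot: [2.316, 2.123, -0.0]
contact_force: [-3.4, -1.7, 5.2]
opening: 0.0625
```

Request:
jog_arm(
  deltas=[
    [0, 0, 0, 0, 0, 0, 0.8],
    [0, 0, 0, 0, 0, 0, 1],
    [0, 0, 0, 0, 0, 0, 1],
    [0, 0, 0, 0, 0, 0, 1],
    [0, 0, 0, 0, 0, -2, 1],
    [0, 0, 0, 0, 0, -3.5, 1],
    [0, 0, 0, 0, 0, -3.5, 1],
    [0, 0, 0, 0, 0, -3.5, 1],
    [0, 0, 0, -2, 0, 0, 1],
    [0, 0, 0, -3.5, 0.4, 0, 1],
    [0, 0, 0, -3.5, 0.4, 0, 1],
    [0, 0, 0, -3.5, 0.4, 0, 1],
  ],
)

```text
t: 22.8
tool_pos: [0.5456, 0.1265, 0.157]
tool_rot: [2.314, 2.124, 0.001]
contact_force: [0.8, -0.4, -0.3]
opening: 0.0852
```

Request:
jog_arm(
  deltas=[
    [0, 0, 0, -3.5, 0.5, 0, 1],
    [0, 0, 0, -3.5, 0.5, 0, 1],
    [0, 0, 0, -3.5, 0.5, 0, 1],
    [0, 0, 0, -3.5, 0.5, 0, 1],
    [0, 0, 0, -3.5, 0.5, 0, 1],
    [0, 0, 0, -3.5, 0.5, 0, 1],
    [0, 0, 0, -3.5, 0.5, 0, 1],
    [0, 0, 0.1, 0, 0, 0, 1],
    [0, 0, 0.12, 0, 0, 0, 1],
    [0, 0, 0.12, 0, 0, 0, 1],
    [0, 0, 0.12, 0, 0, 0, 1],
    [0, 0, 0.064, 0, 0, 0, 1],
  ],
)

```text
t: 23.8
tool_pos: [0.5592, -0.1198, 0.1564]
tool_rot: [-2.791, -1.443, 0.0]
contact_force: [-0.8, -1.2, 0.8]
opening: 0.0853
```

```bash
python3 st.py;  python3 - <<'E'
from meas import *
print("handle top",plane("top",[[314.6,161.4]],.058),"side",plane("side",[[201.3,256.7]],.058))
s=np.load("s0.npz")
for n,k,uv,pc,tc in(("top",'im',(314,162),(148,194),(145,197)),("side",'im2',(202,258),(360,158),(360,160))):
    im,d=vision.get_image(n); np.savez(f"s10{n}.npz",im=im,d=d)
    h=cv2.cvtColor(im,cv2.COLOR_RGB2HSV).astype(int); H,S,V=h[...,0],h[...,1],h[...,2]
    c=blob((V<85),pc,30); print(n,"pad",rect(n,c,.024),plane(n,cen(c),.024))
    c=blob((V<85)|((S<50)&(V>100)),tc,28); print("white+pad",rect(n,c,.01))
im=np.load("s10top.npz")['im']; crop(im,115,167,175,227,5,"pics/a.png"); im=np.load("s10side.npz")['im']; crop(im,320,130,400,190,5,"pics/b.png")
cv2.imwrite("pics/v10.png",np.hstack([cv2.imread("pics/a.png"),cv2.imread("pics/b.png")]))
E
```

```text
[ 0.55922906 -0.11979842  0.15644798] [[ 5.782e-01  8.159e-01 -2.000e-04]
 [ 8.159e-01 -5.782e-01  1.000e-04]] xhead 54.67806687944942 [-0.8 -1.2  0.8] [-0.34  0.01  1.83  0.    1.31  0.28]
handle top [[ 0.64297671 -0.26089911  0.058     ]] side [[ 0.64773828 -0.26114511  0.058     ]]
top pad ((541.3682250976562, 249.62503051757812), (89.64656829833984, 61.94083786010742), 85.54529571533203) [[0.54143498 0.24956061 0.024     ]]
white+pad ((542.4794921875, 252.2664337158203), (103.35608673095703, 78.27932739257812), 85.45541381835938)
side pad ((553.55322265625, 249.16404724121094), (91.47010040283203, 66.65885925292969), 84.98873901367188) [[0.55413177 0.24872512 0.024     ]]
white+pad ((550.2400512695312, 254.90806579589844), (103.45061492919922, 77.13086700439453), 85.19757080078125)
```

View pics/v10.png

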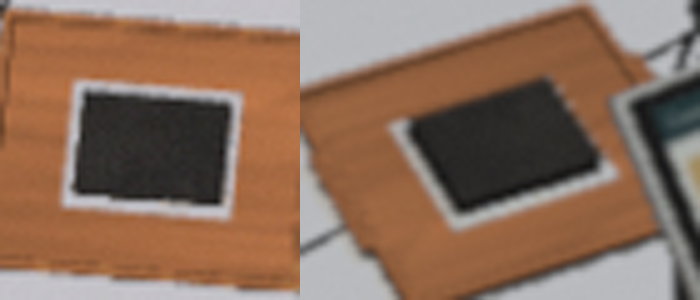

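Request:
jog_arm(
  deltas=[
    [0, 0, 0, -1.3, 3.04, 0, 0.7],
    [0, 0, 0, -1.3, 3.04, 0, 0.7],
    [0, 0, 0, -1.3, 3.04, 0, 0.7],
    [0, 0, 0, -1.3, 3.04, 0, 0.7],
    [0, 0, 0, -1.3, 3.04, 0, 0.7],
    [0, 0, 0, 0, 0, 2, 0.7],
    [0, 0, 0, 0, 0, 2, 0.7],
    [0, 0, 0, 0, 0, 0, 0.7],
    [0, 0, 0, 0, 0, 0, 0.7],
  ],
)

```text
t: 24.65
tool_pos: [0.6454, -0.2594, 0.1146]
tool_rot: [-2.783, -1.45, 0.004]
contact_force: [-0.5, -0.3, 0.7]
opening: 0.0599
```

```bash
python3 st.py
```

```text
[ 0.64537224 -0.25939479  0.11462569] [[ 0.5727  0.8197 -0.0036]
 [ 0.8197 -0.5727  0.0019]] xhead 55.059052997973915 [-0.5 -0.3  0.7] [-0.49  0.33  1.54  0.    1.28  0.12]
```

Request:
jog_arm(
  deltas=[
    [0, 0, 0, -0.13, 0.1, 0, 0.7],
    [0, 0, 0, 0, 0, 2.5, 0.7],
    [0, 0, 0, 0, 0, 2.5, 0.7],
    [0, 0, 0, 0, 0, 1.7, 0.7],
    [0, 0, 0, 0, 0, 0, 0.7],
    [0, 0, 0, 0, 0, 0, 0.2],
    [0, 0, 0, 0, 0, 0, 0.2],
    [0, 0, 0, 0, 0, 0, 0.2],
    [0, 0, 0, 0, 0, 0, 0.2],
    [0, 0, 0, 0, 0, 0, 0.2],
    [0, 0, 0, 0, 0, 0, 0.2],
  ],
  grip_force=40,
)

```text
t: 25.57
tool_pos: [0.6482, -0.2623, 0.0528]
tool_rot: [2.784, 1.449, 0.004]
contact_force: [-1.4, 1.3, 6.6]
opening: 0.0246
```

```bash
python3 st.py
```

```text
[ 0.64816094 -0.2623405   0.05282105] [[ 0.5735  0.8192  0.0037]
 [ 0.8192 -0.5735 -0.0019]] xhead 55.00307227415984 [-1.4  1.3  6.6] [-0.49  0.4   1.56  0.    1.18  0.12]
```

Request:
jog_arm(
  deltas=[
    [0, 0, 0, 0, 0, -1, 0.2],
    [0, 0, 0, 0, 0, -3, 0.2],
    [0, 0, 0, 0, 0, -3.5, 0.2],
    [0, 0, 0, 0, 0, -3.5, 0.2],
    [0, 0, 0, 0, 0, -2.2, 0.2],
    [0, 0, -0.1, 0, 0, 0, 0.2],
    [0, 0, -0.12, 0, 0, 0, 0.2],
    [0, 0, -0.12, 0, 0, 0, 0.2],
    [0, 0, -0.12, 0, 0, 0, 0.2],
    [0, 0, -0.064, 0, 0, 0, 0.2],
    [0, 0, 0, 2, -0.6, 0, 0.2],
    [0, 0, 0, 3.3, -1, 0, 0.2],
  ],
)

```text
t: 26.57
tool_pos: [0.6354, -0.2096, 0.1825]
tool_rot: [2.318, 2.117, 0.0]
contact_force: [0.9, 1.2, -0.5]
opening: 0.0245
```

Request:
jog_arm(
  deltas=[
    [0, 0, 0, 3.3, -1, 0, 0.2],
    [0, 0, 0, 3.3, -1, 0, 0.2],
    [0, 0, 0, 3.3, -1, 0, 0.2],
    [0, 0, 0, 3.3, -1, 0, 0.2],
    [0, 0, 0, 3.3, -1, 0, 0.2],
    [0, 0, 0, 3.3, -1, 0, 0.2],
    [0, 0, 0, 3.3, -1, 0, 0.2],
    [0, 0, 0, 3.3, -1, 0, 0.2],
    [0, 0, 0, 3.3, -1, 0, 0.2],
    [0, 0, 0, 3.3, -1, 0, 0.2],
    [0, 0, 0, 3.3, -1, 0, 0.2],
    [0, 0, 0, 3.3, -1, 0, 0.2],
  ],
)

```text
t: 27.57
tool_pos: [0.5496, 0.199, 0.1827]
tool_rot: [2.315, 2.122, 0.002]
contact_force: [0.2, 0.2, 0.0]
opening: 0.0244
```

Request:
jog_arm(
  deltas=[
    [0, 0, 0, 3.3, -1, 0, 0.2],
    [0, 0, 0, 0, 0, 0, 0.2],
    [0, 0, 0, 0, 0, 0, 0.2],
  ],
)

```text
t: 27.82
tool_pos: [0.5426, 0.2326, 0.1824]
tool_rot: [2.312, 2.126, 0.001]
contact_force: [0.2, -0.5, -0.4]
opening: 0.0247
```

```bash
python3 st.py
```

```text
[0.54262334 0.23263606 0.18239187] [[ 8.350e-02  9.965e-01  1.000e-03]
 [ 9.965e-01 -8.350e-02 -2.000e-04]] xhead 85.20789535057467 [ 0.2 -0.5 -0.4] [ 0.28  0.02  1.76 -0.    1.35  0.36]
```

Request:
jog_arm(
  deltas=[
    [0, 0, 0, 1.95, 0.1, 0, 0.2],
    [0, 0, 0, 0, 0, 2, 0.2],
    [0, 0, 0, 0, 0, 3, 0.2],
    [0, 0, 0, 0, 0, 3, 0.2],
    [0, 0, 0, 0, 0, 1.4, 0.2],
    [0, 0, 0, 0, 0, 0, 0.2],
    [0, 0, 0, 0, 0, 0, 0.2],
    [0, 0, 0, 0, 0, 0, 0.2],
  ],
)

```text
t: 28.48
tool_pos: [0.5473, 0.2504, 0.0898]
tool_rot: [2.316, 2.121, 0.005]
contact_force: [0.2, 0.9, 0.1]
opening: 0.0246
```

```bash
python3 st.py
```

```text
[0.54729789 0.25040473 0.08982252] [[ 8.760e-02  9.961e-01  3.100e-03]
 [ 9.962e-01 -8.760e-02  8.000e-04]] xhead 84.97182033656607 [0.2 0.9 0.1] [ 0.31  0.15  1.8  -0.    1.19  0.39]
```

Nudge −2 mm in x, +1.5 mm in y, and lower to near contact.

Request:
jog_arm(
  deltas=[
    [0, 0, 0, 0.13, -0.2, 0, 0.2],
    [0, 0, 0, 0, 0, 0.6, 0.2],
    [0, 0, 0, 0, 0, 0.3, 0.2],
    [0, 0, 0, 0, 0, 0.1, 0.2],
    [0, 0, 0, 0, 0, 0, 0.2],
    [0, 0, 0, 0, 0, 0, 0.2],
  ],
)

```text
t: 28.98
tool_pos: [0.5438, 0.2521, 0.0777]
tool_rot: [2.316, 2.123, 0.0]
contact_force: [0.3, -0.5, -0.1]
opening: 0.0244
```

```bash
python3 st.py
python3 - <<'E'
from meas import *
for n,pc in(("side",(360,158)),):
    im,d=vision.get_image(n); np.savez(f"s11{n}.npz",im=im,d=d)
    h=cv2.cvtColor(im,cv2.COLOR_RGB2HSV).astype(int); H,S,V=h[...,0],h[...,1],h[...,2]
    w=np.zeros(V.shape,bool); u,v=np.round(proj(n,[[.55,.2536,.035]])[0]).astype(int); print(u,v)
    for r in range(v-14,v+15): print(''.join('B' if (H[r,c]<20 and S[r,c]>70 and V[r,c]>50) else '#' if V[r,c]<70 else 'w' if S[r,c]<50 else '.' for c in range(u-26,u+27)))
E
```

```text
[0.54384003 0.25206548 0.07769445] [[ 0.0868  0.9962  0.    ]
 [ 0.9962 -0.0868 -0.    ]] xhead 85.02224237633251 [ 0.3 -0.5 -0.1] [ 0.31  0.16  1.8  -0.    1.17  0.4 ]
363 155
ww..BBBBBBBBBBBBBBBBB###BBBBBB##########BB####wwwww##
BBBBBBBBBBBBBBBBBBBBB##BBBBBBB###########w####wwww###
BBBBBBBBBBBBBBBBBBBBBw#BBBBBBB#################www###
BBBBBBBBBBBBBBBBBBBBB##BBBBBBB#######################
BBBBBBBBBBBBBBBBBBBBB##BBBBBBB#####################BB
BBBBBBBBBBBBBBBBBBBBBB##BBBB.####################Bwww
BBBBBBBBBBBBBBBBBBBBBBB#BBBB####################wwwww
BBBBBBBBBBBBBBBBBBBBBBBB#B####################wwwwwww
BBBBBBBBBBBBBBBBBBBBBBBBB##################Bwwwwwwww#
BBBBBBBBBBBBBBBBBBBBBBBBB##############BBBBBwwwwww###
BBBBBBBBBBBBBBBBBBBBBBBBB############BBBBBBB.wwww####
BBBBBBBBBBBB##BBBBBBBBBBBB###########BBBBBBBBwwwww###
BBBBBBBBB#####BBBBBBBBBBBB############BBBBBBBwwwww###
BB..ww#########BBBBBBBBBBB.############BBBBBB.wwwww##
B.www###########BBBBBBBBBBB.###########BBBBBBBwwwww##
B.www###########BBBBBBBBBBBBB###########BBBBBB.wwww##
BBwww############BBBBBBBBBBB#############BBBBBBwwwww#
BBBwww###########BBBBBBBBBB###############BBBBB.wwww#
BBB.www###########BBBBBB##################BBBBBBwwwww
BBBBwww############BB######################BBBBB.wwww
BBBBBwww###################################wBBBB.wwww
BBBBB.www##################################wwBBBBwwww
BBBBBBwww##################################ww.BBB.www
BBBBBB.www###############################wwwww.BBBwww
BBBBBBBwww#############################wwwwwwwBBBB.ww
BBBBBBBBwww#######################wwwwwwwww..BBBBBBww
BBBBBBBB.www###################wwwwwwwww.BBBBBBBBBBBw
BBBBBBBBBwww################wwwwwwwww.BBBBBBBBBBBBBBw
BBBBBBBBBBwww############wwwwwwwwww.BBBBBBBBBBBBBBBBw
```

Request:
jog_arm(
  deltas=[
    [0, 0, 0, 0, 0.05, 0.1, 0.2],
    [0, 0, 0, 0, 0, 0.1, 0.2],
    [0, 0, 0, 0, 0, 0, 0.2],
    [0, 0, 0, 0, 0, 0, 0.2],
  ],
)

```text
t: 29.37
tool_pos: [0.5445, 0.2523, 0.0774]
tool_rot: [-2.315, -2.123, 0.0]
contact_force: [-4.0, -0.6, 7.2]
opening: 0.0243
```

Contact (7 N). Release gently, retreat upward and away.

Request:
jog_arm(
  deltas=[
    [0, 0, 0, 0, 0, 0, 0.4],
    [0, 0, 0, 0, 0, 0, 0.5],
    [0, 0, 0, 0, 0, 0, 0.6],
    [0, 0, 0, 0, 0, 0, 0.6],
    [0, 0, 0, 0, 0, -1, 0.6],
    [0, 0, 0, 0, 0, -3, 0.6],
    [0, 0, 0, 0, 0, -3.5, 0.6],
    [0, 0, 0, 0, 0, -3.5, 0.6],
    [0, 0, 0, -2, 0, -1, 0.6],
    [0, 0, 0, -3.5, -1, 0, 0.6],
    [0, 0, 0, -3.5, -1, 0, 0.6],
    [0, 0, 0, -3.5, -1, 0, 0.6],
  ],
)

```text
t: 30.37
tool_pos: [0.5033, 0.1291, 0.197]
tool_rot: [2.314, 2.123, 0.002]
contact_force: [0.4, -1.2, -0.6]
opening: 0.0513
```

Request:
jog_arm(
  deltas=[
    [0, 0, 0, -3.5, -0.5, -1, 0.6],
    [0, 0, 0, -3.5, 0, -1, 0.6],
    [0, 0, 0, -3.5, 0, -1, 0.6],
    [0, 0, 0, -3.5, 0, 0, 0.6],
    [0, 0, 0, -3.5, 0, 0, 0.6],
    [0, 0, 0, -3.5, 0, 0, 0.6],
    [0, 0, 0, -3.5, 0, 0, 0.6],
    [0, 0, 0, -3.5, 0, 0, 0.6],
    [0, 0, 0, -3.5, 0, 0, 0.6],
    [0, 0, 0, -3.5, 0, 0, 0.6],
    [0, 0, 0, -3.5, 0, 0, 0.6],
    [0, 0, 0, 0, 0, 0, 0.6],
  ],
)

```text
t: 31.37
tool_pos: [0.4644, -0.2581, 0.2266]
tool_rot: [2.32, 2.115, -0.003]
contact_force: [-0.2, 0.6, 0.9]
opening: 0.0514
```

```bash
python3 st.py
python3 - <<'E'
from meas import *
P={}
for n in("top","side"):
    im,d=vision.get_image(n); np.savez(f"s12{n}.npz",im=im,d=d); P[n]=im
    c=cloud(n,d); q=c[(np.hypot(c[...,0]-.545,c[...,1]-.252)<.06)&(c[...,2]>.06)]; print(n,"stamp handle",len(q),q.mean(0).round(4),q[:,2].max())
    h=cv2.cvtColor(im,cv2.COLOR_RGB2HSV).astype(int); H,S,V=h[...,0],h[...,1],h[...,2]
crop(P["top"],105,160,185,230,5,"pics/a.png"); crop(P["side"],325,125,405,195,5,"pics/b.png"); crop(P["top"],200,170,280,230,5,"pics/c.png"); crop(P["side"],230,150,310,210,5,"pics/d.png")
r=lambda a,b,h:np.hstack([cv2.imread(f"pics/{x}.png")[:h] for x in(a,b)])
x=np.vstack([r('a','b',300),r('c','d',300)]); cv2.imwrite("pics/v12.png",x)
E
```

```text
[ 0.4643593  -0.25805556  0.22663217] [[ 9.240e-02  9.957e-01  4.000e-04]
 [ 9.957e-01 -9.240e-02 -3.000e-03]] xhead 84.69806307149621 [-0.2  0.6  0.9] [-0.65 -0.16  1.86 -0.    1.44 -0.55]
top stamp handle 71 [0.5415 0.2492 0.0881] 0.0982256290652852
side stamp handle 92 [0.5448 0.2453 0.0841] 0.09356824983100684
```

View pics/v12.png

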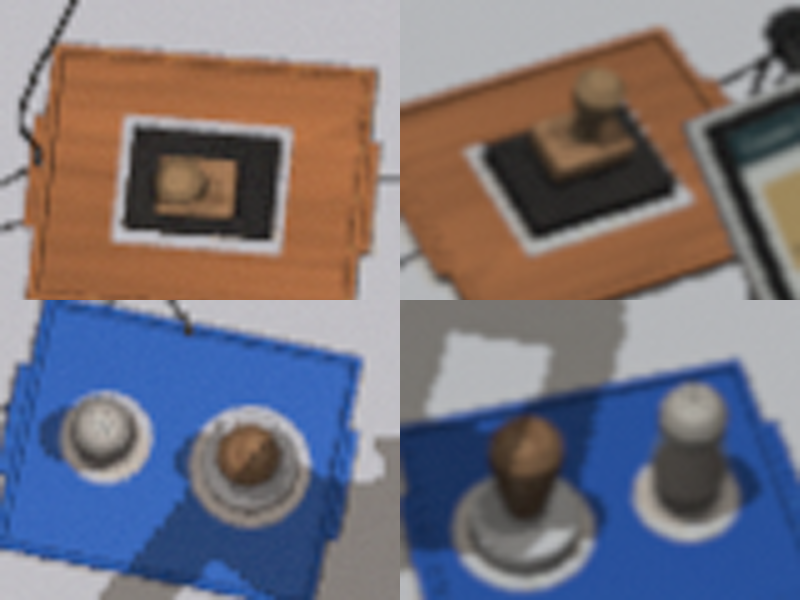

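Run:
```python
from meas import *
for n,pc in(("top",(145,196)),("side",(362,155))):
    s=np.load(f"s12{n}.npz"); im=s['im']; c=cloud(n,s['d'])
    h=cv2.cvtColor(im,cv2.COLOR_RGB2HSV).astype(int); H,S,V=h[...,0],h[...,1],h[...,2]
    pad0=np.load(f"s10{n}.npz")['im']; V0=cv2.cvtColor(pad0,cv2.COLOR_RGB2HSV)[...,2]
    # stamp = changed, brown pixels
    m=(abs(im.astype(int)-pad0).sum(2)>60)
    def box(mask,z): P=plane(n,np.argwhere(mask)[:,::-1],z)[:,:2]; return cv2.minAreaRect((P*1000).astype(np.float32))
    w=np.zeros(V.shape,np.uint8); cv2.circle(w,pc,22,1,-1)
    b=m&(w>0)&(c[...,2]<.060)&(c[...,2]>.036)&(S>70)&(H<20)   # block top by depth
    print(n,"block top rect",b.sum(),box(b,.044),plane(n,np.argwhere(b)[:,::-1].mean(0),.044)[0].round(4))
    hd=m&(w>0)&(c[...,2]>.07); print(" handle",hd.sum(),plane(n,np.argwhere(hd)[:,::-1].mean(0),.083)[0].round(4))
    t=(c[...,2]>.012)&(c[...,2]<.033)&(V<85)&(w>0)
    for nm,px,z in(("disc1",None,0),):
        for X,Y,z0,zc,l in((.528,-.067,.08,.083,"tamper"),(.546,.021,.085,.09,"shaker")):
            k=(np.hypot(c[...,0]-X,c[...,1]-Y)<.05)&(c[...,2]>z0)&(c[...,2]<.13); print(" ",l,k.sum(),plane(n,np.argwhere(k)[:,::-1].mean(0),zc)[0].round(4))
```

```text
top block top rect 101 ((541.7227172851562, 250.53500366210938), (45.83218765258789, 34.12627410888672), 85.37246704101562) [0.5387 0.2449 0.044 ]
 handle 70 [0.5422 0.2506 0.083 ]
  tamper 128 [ 0.5259 -0.066   0.083 ]
  shaker 102 [0.5425 0.0194 0.09  ]
side block top rect 121 ((542.388427734375, 248.07659912109375), (45.99873352050781, 34.33123016357422), 86.02618408203125) [0.5454 0.2435 0.044 ]
 handle 11 [0.5465 0.2339 0.083 ]
  tamper 174 [ 0.5237 -0.0667  0.083 ]
  shaker 127 [0.5438 0.0173 0.09  ]
```

```bash
python3 -c "
from station import ctrl
print(ctrl.finish_job())"
```

```text
the job is handed in; nothing more can be done
None
```

I made up both kits in the order you gave and handed the job in at about 31 s. The hand-in gives no verdict.

- **Blue tray:** the tamper stands on the big disc and the cocoa shaker on the small one. The white rings left showing put each about 1 mm off centre.
- **Wooden tray:** the ink pad lies on the white rectangle about 1 mm off centre, with its yaw matching the rectangle's. The stamp stands upright on it, about 1 mm from the pad's middle and square to it.
- **Left alone:** I never moved the gripper near the spice jar or the pink stamp. I did not measure the jar again at the end.

**Checks that disagreed:**
- The two cameras differ by about 8 mm in x, so I placed by displacements measured within one view.
- In the tamper's last check, the depth-based top view put its top about 5 mm from the disc centre. The ring in the side view suggested about 3 mm the other way, and the ring in the top view looked centred. I trusted the rings and did not move it again.
- The shaker's depth-based reading was about 3 mm off in x, against about 1 mm by its ring.
- In the side view, depth put the stamp several mm off in x and y, which I put down to that camera's bias.

The highest contact force in any move report was about 7 N.

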